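# Swipe up the dough roller's speed and start it

### The job

Set the bench dough roller to full speed and start it: with the closed fingertips, swipe along the curved blue touch bar in one unbroken light stroke from its end beside the white lamp to its end beside the red lamp, staying on the bar all the way round its curve. The bar is sprung, so rest on it gently and never push it down to its stop; then press the green button fully down, let it come up again and finish clear of everything. Pick nothing up, do not press the yellow button, and leave the brass cutter, the wooden mould and the jar where they stand.

Things in the scene. Friction and masses are not known exactly. Their poses are not given: they have to be found in the camera images.
- console: Bench dough roller, fixed; place and yaw vary. Flat grey control deck 240 mm deep (own x -130 to 110) and 360 mm wide (own y -180 to 180), top 50 mm above the table; behind it (own x 110 to 260) a bed with two steel rollers and white cheeks, up to 90 mm high. Origin on the table, own z up, own x from the deck's front edge towards the rollers, away from the robot (within 0.3 rad).
- arc_centre (a point): Centre of the circle of the bent blue touch bar, level with its untouched top (62 mm above the table); axes as the console's. The bar's midline has radius 100 mm about it and runs from -60 to +60 degrees, from own +x towards own +y (bulging to the rollers). The bar is 26 mm wide, flat on top, stands 12 mm above the deck; its ends are round (radius 13 mm about the midline's ends).
- arc_middle (a point): Middle of the blue bar's midline, halfway round its curve, at the height of its untouched top.
- bar (a joint): How far the blue touch bar as a whole is pushed straight down, m: 0 untouched, 0.009 at its stop. It begins to give at about 1 N and then takes 0.7 N per mm, and springs back when left. A stroke 1 to 5 mm down is a light touch; beyond 6.5 mm counts as pushed to the stop.
- white_lamp: White lamp, a flat disc 22 mm across and 3 mm high in a black rim 28 mm across, on the deck 30 mm past one end of the bar's midline, on the same 100 mm circle (at +77 or -77 degrees). Marks the slow end, where the stroke begins. Which end it is varies. Origin on the deck under its centre.
- red_lamp: Red lamp, of the same shape, past the bar's other end: marks the full-speed end, where the stroke finishes. Origin on the deck under its centre.
- go_top (a point): Centre of the top of the green start button, 28 mm across, on a black housing on the deck, nearer the robot than the bar. It may be the left or the right one of the two buttons, whose centres are 90 mm apart.
- go (a joint): Travel of the green button, m: 0 up, 0.006 fully down (5 N); springs back.
- halt_top (a point): Centre of the top of the yellow button, of the same shape as the green one.
- halt (a joint): Travel of the yellow button, m: 0 up, 0.006 fully down; not to be pressed.
- cutter: Loose brass ring cutter, 44 mm across, 35 mm high, standing on the deck near its front corner at own +y. Origin under its centre. Leave alone.
- mould: Loose carved wooden sweet mould, 100 x 150 x 26 mm, on the table to one side of the console, left or right. Origin under its centre. Leave alone.
- jar: Loose small jar with a black cap, 50 mm across, 65 mm high, on the table on the other side of the console from the mould. Origin under its centre. Leave alone.

How it is judged:
By the outcome, as a careful person would: the job done as asked, in the order asked, and still so for the second after the job is handed in, with the robot touching nothing.
It also fails if it takes over 48 s, if anything falls off the work surface, if the arm or the gripper's body presses on something with over 40 N, if the wrist force passes 120 N, or if a joint passes its speed limit or range.

### The arm

A 6-joint arm with a two-finger parallel gripper is mounted at the origin on the work surface. World frame = base frame: x ahead of the robot, y to its left, z up, the work surface at z = 0. Lengths are in m, angles in rad, forces in N, time in s.
With the tool pointing down it reaches from about 0.15 to 0.775 m from the base axis. Payload 6.1 kg.
Tool frame: the origin (TCP) lies between the finger pads, 19 mm behind the fingertips; this is the grasp point; z points along the fingers, y is the line along which they close (so a half turn about z gives the same grasp; the last joint's range is limited). The gripper opens to 85 mm and grips with 20 to 120 N. Pads are 22 mm wide; open, the fingers measure 114 mm over their backs; the gripper's body (76 mm by 85 mm) begins 54 mm behind the grasp point. The pads swing forward as they close: fully open they stand 13 mm farther back than shut.
Start: joints at [-1.147, 0.126, -0.04, 1.405, 0, 1.571], TCP at [0.216, -0.479, 0.25] pointing down, gripper open.
Joint ranges: [-2.72, 2.72], [-0.95, 1.95], [-1.27, 1.35], [-1.78, 2.02], [-1.46, 1.47], [-3.14, 3.14]. Speed limits (rad/s): [2.39, 2.39, 3.01, 3.14, 3.14, 3.14].

### API

Orientations are given as a unit quaternion [x, y, z, w].
In Python, from plant import env, imaging gives the robot as it stands (env), with the cameras (imaging).
- The arm moves only by the shell command python3 drive.py FILE, which reads ROWS from the file FILE. ROWS is a JSON list of rows, 1 to 20 of them, each an object with the fields x, y, z (the shift in m), turn (a turn about the tool's z in rad), jaw (the finger opening in m); a field left out counts as zero (the opening has to be given); each row is the pose to reach, as a shift and turn from the pose commanded when the command began, along the tool's axes at that moment; what a row does not reach only later rows make up. A row lasts 1/10 s, in which the tool goes at most 0.05 m and 0.15 rad, less where a joint would pass 70% of its speed; a pose out of reach is approached as far as the arm can. The fingers move at their own pace and stop on an object; the grip force is fixed at half the most. Time passes only in rows, so rows that do not move let the fingers close. It prints the time, the measured TCP pose, the force, the opening and the grip force at its end. Input that does not fit is refused with a message, and nothing moves.
- env.state(): the state, without advancing time (a new reading comes with each control period).
- imaging.get_image(name): name is "scene" or "side" or "wrist"; returns a dict with "img" (420x560x3 uint8, red, green, blue), "fx", "fy", "cx", "cy" (pixels), "R" (3x3) and "t" (3): a world point X has camera coordinates R X + t. Camera axes: x right, y down, z forward; pixel columns grow to the right and rows downward; lengths in m; the calibration is good to about 2 mm. The wrist camera is an equidistant fisheye: a pixel r from the principal point sees the ray r / f radians off the axis. A picture is of the moment at which its call begins. There is no depth.
- env.close_job(): hands the job in; it is judged then, once.
The state is a dict: "time": time; "joints": joint angles; "qvel": joint speeds; "effort": joint torques, N m; "tool_pos": TCP position; "tool_rot": TCP orientation; "contact_force": force on the tool from outside, world axes, zero at the start; "torque": the same for the moment, N m; "width": finger opening in m; "gripper_force": force on a finger pad.
Only numpy, scipy, OpenCV 4.12 (cv2) and the standard library are available. Lean on these libraries where they do the work, as an engineer would, in place of code of your own. Each camera call takes 0.05 s, during which the arm holds its last target. There are 200 camera calls.

## Working session

There is one attempt and no reset: what is moved stays moved. The work goes in short steps, Python scripts to look and compute and a shell command to move; the robot and the scene stay as the last step left them, time stands still between calls to the robot, and variables do not carry over. Pictures are saved under pics/ and viewed, at most 10 in all, crops included, and the job is handed in when it is done.

```bash
ls; mkdir -p pics
python3 - <<'E'
from plant import env, imaging
import cv2,json,numpy as np
s=env.state();print(s)
for n in ("scene","side","wrist"):
    d=imaging.get_image(n);cv2.imwrite(f"pics/{n}0.png",d["img"][:,:,::-1])
    print(n,d["fx"],d["fy"],d["cx"],d["cy"],np.round(d["R"],4).tolist(),np.round(d["t"],4).tolist())
E
```

```text
drive.py
pics
plant.py
{'time': 0.0, 'joints': array([-1.14700961e+00,  1.26382590e-01, -4.06299023e-02,  1.40540603e+00,
        1.13842182e-05,  1.57077910e+00]), 'qvel': array([-0.00132541, -0.00093374,  0.00047463, -0.00026154,  0.00106449,
       -0.000591  ]), 'effort': array([ 1.54406989e-04, -4.35918653e+01,  3.52920628e+01,  1.73145410e-02,
       -8.23417759e-05, -6.48557304e-06]), 'tool_pos': array([ 0.21573048, -0.47820091,  0.24921707]), 'tool_rot': array([ 9.77632340e-01,  2.10319637e-01, -1.65010815e-04, -7.94153062e-04]), 'contact_force': array([0.23242517, 0.30233743, 0.82645291]), 'torque': array([0.02472857, 0.00302859, 0.02114545]), 'gripper_force': 0.0, 'width': 0.0854001778236077}
scene 413.302296587356 413.302296587356 278.05349990869496 205.89135581732307 [[0.8278, 0.561, 0.0123], [0.348, -0.4962, -0.7954], [-0.4401, 0.6627, -0.606]] [-0.4582, -0.0942, 1.1539]
side 484.34268723536167 484.34268723536167 284.79282418867086 205.4142379366214 [[-0.8224, -0.5687, -0.0146], [-0.2883, 0.4388, -0.8511], [0.4904, -0.6957, -0.5248]] [0.4445, 0.2159, 0.8709]
wrist 325.19226210127806 325.19226210127806 273.5948851533445 207.30730329055856 [[0.4105, -0.9119, -0.0014], [-0.8783, -0.3958, 0.268], [-0.2449, -0.1088, -0.9634]] [-0.5245, -0.0347, 0.3802]
```

View pics/scene0.png

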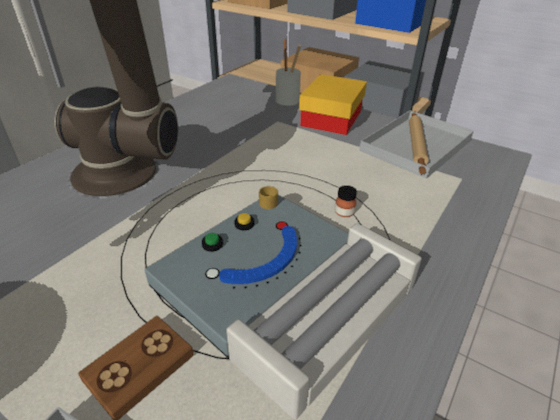

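View pics/side0.png

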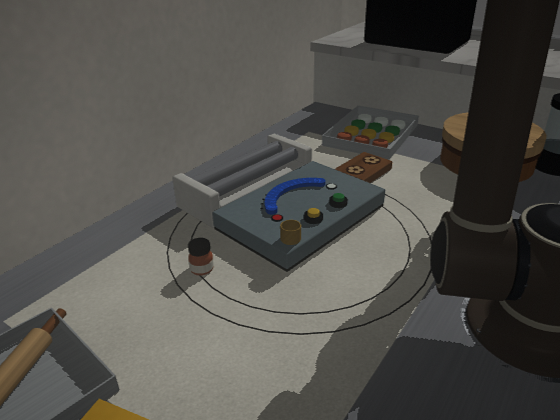

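Scene picture: white lamp (212,273), red (282,226), green (212,241), yellow (244,220), cutter (268,197), jar (345,205), mould (135,362). So the stroke runs from own −y to own +y. The side view agrees: white (331,186), red (277,217), green (338,200), yellow (313,214).

```bash
cat > h.py <<'E'
from plant import env, imaging
import cv2,numpy as np
from scipy.optimize import least_squares
def blob(img,lo,hi,seed=None,r=14):
    hsv=cv2.cvtColor(img,cv2.COLOR_RGB2HSV); m=cv2.inRange(hsv,np.array(lo),np.array(hi))
    if seed is not None:
        w=np.zeros_like(m);cv2.circle(w,seed,r,255,-1);m&=w
    n,l,st,c=cv2.connectedComponentsWithStats(m); k=1+np.argmax(st[1:,4]); return c[k],st[k,4],(l==k)
def proj(d,X): 
    c=np.atleast_2d(X)@d["R"].T+d["t"]; return np.c_[d["fx"]*c[:,0]/c[:,2]+d["cx"],d["fy"]*c[:,1]/c[:,2]+d["cy"]]
def plane(d,uv,z):
    ray=d["R"].T@np.array([(uv[0]-d["cx"])/d["fx"],(uv[1]-d["cy"])/d["fy"],1]); o=-d["R"].T@d["t"]
    return o+ray*(z-o[2])/ray[2]
def world(p,a,r=.1,z=.062):
    a=np.atleast_1d(a); return np.c_[p[0]+r*np.cos(a+p[2]),p[1]+r*np.sin(a+p[2]),np.full(a.shape,z)]
def outline():
    e=np.radians(60);a=np.linspace(-e,e,40);c=np.linspace(0,np.pi,12)
    o=np.c_[.113*np.cos(a),.113*np.sin(a)];i=np.c_[.087*np.cos(a[::-1]),.087*np.sin(a[::-1])]
    e1=np.array([np.cos(e),np.sin(e)])*.1+.013*np.c_[np.cos(e+c),np.sin(e+c)]
    e2=np.array([np.cos(e),-np.sin(e)])*.1+.013*np.c_[np.cos(np.pi-e+c),np.sin(np.pi-e+c)]
    return np.r_[o,e1,i,e2]
def barmask(d,p,shape):
    c,s=np.cos(p[2]),np.sin(p[2]);P=outline()@np.array([[c,s],[-s,c]])+p[:2]
    m=np.zeros((shape[0],shape[1]),np.uint8)
    for z in np.linspace(.05,.062,7):
        cv2.fillPoly(m,[np.round(proj(d,np.c_[P,np.full(len(P),z)])*16).astype(np.int32)],255,shift=4)
    return m>0
E
cat > fit.py <<'E'
from h import *
S={"scene":dict(w=(212,273),r=(282,226),g=(212,240),y=(244,219)),"side":dict(w=(331,186),r=(277,217),g=(338,198),y=(313,212))}
D={n:imaging.get_image(n) for n in S};O={}
for n,s in S.items():
    im=D[n]["img"];o=O[n]={}
    o["w"]=blob(im,(0,0,130),(179,70,255),s["w"],9)
    h=blob(im,(0,110,60),(6,255,255),s["r"],9);o["r"]=h
    o["g"]=blob(im,(45,90,40),(90,255,255),s["g"],12);o["y"]=blob(im,(18,120,60),(35,255,255),s["y"],12)
    o["b"]=blob(im,(105,130,40),(130,255,255))
    print(n,{k:(np.round(v[0],1).tolist(),int(v[1])) for k,v in o.items()})
    for k,z in (("w",.053),("r",.053)): print(k,plane(D[n],o[k][0],z).round(4))
    m=o["b"][2]
w77=np.radians(77)
def res(p):
    e=[]
    for n in S:
        d=D[n]
        e+=list(proj(d,world(p,-w77,z=.053))[0]-O[n]["w"][0])+list(proj(d,world(p,w77,z=.053))[0]-O[n]["r"][0])
        m=barmask(d,p,d["img"].shape);yy,xx=np.nonzero(m);e+=list(np.array([xx.mean(),yy.mean()])-O[n]["b"][0])
    return np.array(e)
W=[plane(D["scene"],O["scene"][k][0],.053)[:2] for k in "wr"]
v=W[1]-W[0];yaw=np.arctan2(v[1],v[0])-np.pi/2
c=(W[0]+W[1])/2-.1*np.cos(w77)*np.array([np.cos(yaw),np.sin(yaw)])
print("lamp gap",np.hypot(*v),"exp",.2*np.sin(w77))
f=least_squares(res,[*c,yaw],diff_step=3e-3);p=f.x;print("p",p.round(4),"res",res(p).round(2))
for n in S:
    m=barmask(D[n],p,D[n]["img"].shape);b=O[n]["b"][2];print(n,"IoU",(m&b).sum()/(m|b).sum())
for k in "gy":
    q=least_squares(lambda X:np.r_[[proj(D[n],X)[0]-O[n][k][0] for n in S]].ravel(),[*p[:2],.07])
    cs,sn=np.cos(p[2]),np.sin(p[2]);l=q.x[:2]-p[:2]
    print(k,q.x.round(4),"res",q.fun.round(2),"own rel arc",(cs*l[0]+sn*l[1]).round(4),(-sn*l[0]+cs*l[1]).round(4))
a=np.radians([-60,-30,0,30,60]);print(world(p,a).round(4))
out=[]
for n in S:
    im=D[n]["img"].copy();im[barmask(D[n],p,im.shape)^O[n]["b"][2]]=[255,0,255]
    for q in proj(D[n],world(p,a)): cv2.circle(im,tuple(np.round(q).astype(int)),1,(255,255,0),-1)
    x,y=np.round(O[n]["b"][0]).astype(int);out.append(cv2.resize(im[y-70:y+70,x-90:x+90],None,fx=2.2*2,fy=2.2*2)[:,:,::-1])
cv2.imwrite("pics/fit.png",cv2.resize(np.hstack(out),(800,311)))
np.save("p.npy",p)
E
python3 fit.py
```

```text
scene {'w': ([211.9, 272.8], 76), 'r': ([280.5, 224.5], 47), 'g': ([211.3, 238.8], 152), 'y': ([243.7, 218.7], 132), 'b': ([390.6, 13.5], 1875)}
w [ 0.5156 -0.1686  0.053 ]
r [0.5427 0.0244 0.053 ]
side {'w': ([330.7, 185.4], 22), 'r': ([276.8, 217.0], 41), 'g': ([338.1, 197.0], 87), 'y': ([313.3, 212.3], 97), 'b': ([288.3, 190.6], 721)}
w [ 0.5143 -0.1653  0.053 ]
r [0.543  0.0267 0.053 ]
lamp gap 0.19481239961259442 exp 0.19487401295704707
p [ 0.5067 -0.0692 -0.1394] res [-1.5000e-01  3.0000e-02 -1.1000e-01  1.0000e-02 -1.2642e+02  2.4970e+02
  2.9000e-01 -6.9000e-01  7.9000e-01 -4.4000e-01  8.2000e-01  1.4000e-01]
scene IoU 0.0
side IoU 0.8559523809523809
g [ 0.4609 -0.1068  0.0658] res [ 0.  0.  0. -0.] own rel arc -0.0401 -0.0436
y [ 0.4746 -0.0179  0.0656] res [-0.1  -0.01 -0.1   0.01] own rel arc -0.0389 0.0463
[[ 0.5442 -0.1619  0.062 ]
 [ 0.5855 -0.1307  0.062 ]
 [ 0.6057 -0.0831  0.062 ]
 [ 0.5994 -0.0317  0.062 ]
 [ 0.5683  0.0097  0.062 ]]Traceback (most recent call last):
  File "fit.py", line 37, in <module>
    x,y=np.round(O[n]["b"][0]).astype(int);out.append(cv2.resize(im[y-70:y+70,x-90:x+90],None,fx=2.2*2,fy=2.2*2)[:,:,::-1])
                                                      ~~~~~~~~~~^^^^^^^^^^^^^^^^^^^^^^^^^^^^^^^^^^^^^^^^^^^^^^^^
cv2.error: OpenCV(4.12.0) /io/opencv/modules/imgproc/src/resize.cpp:4208: error: (-215:Assertion failed) !ssize.empty() in function 'resize'
```

```bash
sed -i 's|o\["b"\]=blob(im,(105,130,40),(130,255,255))|o["b"]=blob(im,(105,130,40),(130,255,255),dict(scene=(262,258),side=(290,192))[n],60)|' fit.py; python3 fit.py
```

```text
scene {'w': ([211.9, 272.7], 75), 'r': ([280.5, 224.5], 47), 'g': ([211.3, 238.9], 151), 'y': ([243.6, 218.7], 131), 'b': ([264.4, 263.0], 1416)}
w [ 0.5155 -0.1685  0.053 ]
r [0.5426 0.0243 0.053 ]
side {'w': ([330.7, 185.4], 22), 'r': ([276.8, 217.0], 41), 'g': ([338.1, 197.0], 87), 'y': ([313.2, 212.3], 96), 'b': ([288.2, 190.6], 724)}
w [ 0.5143 -0.1653  0.053 ]
r [0.543  0.0267 0.053 ]
lamp gap 0.19467262874340008 exp 0.19487401295704707
p [ 0.5071 -0.068  -0.1394] res [ 0.45 -0.21  0.39 -0.22  0.03  0.06 -0.09 -0.54  0.34 -0.25  0.56  0.18]
scene IoU 0.896005072923272
side IoU 0.8649940262843488
g [ 0.461  -0.1069  0.0657] res [-0.02 -0.   -0.02  0.  ] own rel arc -0.0402 -0.0449
y [ 0.4746 -0.0179  0.0656] res [-0.05 -0.   -0.05  0.01] own rel arc -0.0392 0.0451
[[ 0.5446 -0.1607  0.062 ]
 [ 0.5859 -0.1295  0.062 ]
 [ 0.6061 -0.0819  0.062 ]
 [ 0.5998 -0.0305  0.062 ]
 [ 0.5687  0.0109  0.062 ]]
```

View pics/fit.png

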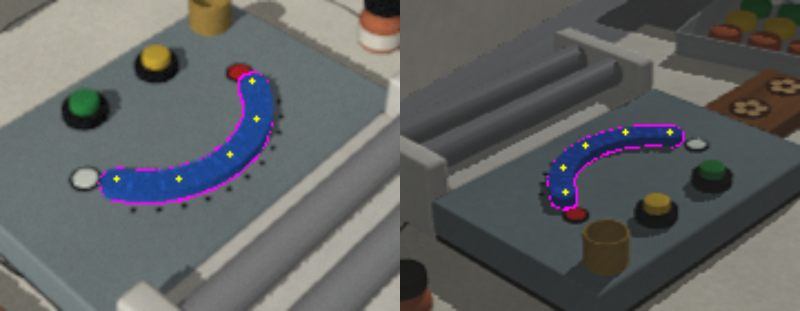

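```bash
cat > go.py <<'E'
import sys
from h import *
from scipy.spatial.transform import Rotation as Ro
p=np.load("p.npy");s=env.state();R=Ro.from_quat(s["tool_rot"]).as_matrix();x=np.arctan2(R[1,0],R[0,0])
def rel(P,ang=None): 
    t=None if ang is None else (x-ang)
    return (R.T@(np.array(P)-s["tool_pos"])).round(4).tolist(),t
print("t",s["time"],"tcp",s["tool_pos"].round(4),"xang",x.round(4),"F",s["contact_force"].round(2),"w",s["width"].round(4))
l=s["tool_pos"][:2]-p[:2];print("polar r",np.hypot(*l).round(4),"deg",np.degrees(np.arctan2(l[1],l[0])-p[2]).round(2))
a=np.radians(-62);P=world(p,a)[0]
print("start",P,rel([*P[:2],.062+.019+.04],a+p[2]))
print("green",rel([.461,-.1069,.068+.019+.03]))
E
python3 go.py
```

```text
Traceback (most recent call last):
  File "go.py", line 8, in <module>
    print("t",s["time"],"tcp",s["tool_pos"].round(4),"xang",x.round(4),"F",s["contact_force"].round(2),"w",s["width"].round(4))
                                                                                                           ^^^^^^^^^^^^^^^^
AttributeError: 'float' object has no attribute 'round'
```

```bash
sed -i 's/s\["width"\].round(4)/s["width"]/' go.py; python3 go.py
```

```text
t 0.35 tcp [ 0.2158 -0.4785  0.2498] xang 0.4238 F [0.03 0.07 0.6 ] w 0.08520368107779575
polar r 0.5034 deg -117.37
start [ 0.54132153 -0.16191725  0.062     ] ([0.4269, -0.1547, 0.1289], np.float64(1.6453432360464384))
green ([0.3763, -0.2378, 0.1329], None)
```

```bash
echo '[{"x": 0.04, "y": -0.015, "turn": 0.15, "jaw": 0}, {"x": 0.08, "y": -0.03, "turn": 0.3, "jaw": 0}, {"x": 0.12, "y": -0.045, "turn": 0.45, "jaw": 0}, {"x": 0.16, "y": -0.06, "turn": 0.6, "jaw": 0}, {"x": 0.2, "y": -0.075, "turn": 0.75, "jaw": 0}, {"x": 0.24, "y": -0.09, "z": 0.01, "turn": 0.9, "jaw": 0}, {"x": 0.28, "y": -0.105, "z": 0.03, "turn": 1.05, "jaw": 0}, {"x": 0.32, "y": -0.12, "z": 0.05, "turn": 1.2, "jaw": 0}, {"x": 0.36, "y": -0.135, "z": 0.07, "turn": 1.35, "jaw": 0}, {"x": 0.4, "y": -0.145, "z": 0.08, "turn": 1.5, "jaw": 0}, {"x": 0.427, "y": -0.1547, "z": 0.089, "turn": 1.6453, "jaw": 0}, {"x": 0.427, "y": -0.1547, "z": 0.089, "turn": 1.6453, "jaw": 0}, {"x": 0.427, "y": -0.1547, "z": 0.089, "turn": 1.6453, "jaw": 0}, {"x": 0.427, "y": -0.1547, "z": 0.089, "turn": 1.6453, "jaw": 0}, {"x": 0.427, "y": -0.1547, "z": 0.089, "turn": 1.6453, "jaw": 0}]' > rows.txt && python3 drive.py rows.txt; python3 go.py
python3 - <<'E'
from h import *
d=imaging.get_image("wrist");cv2.imwrite("pics/wrist1.png",cv2.resize(d["img"],None,fx=1.4,fy=1.4)[:,:,::-1])
np.savez("w1.npz",**d)
E
```

```text
time: 1.85
tool_pos: [0.3108, -0.3653, 0.168]
tool_rot: [0.888, -0.454, 0.022, -0.066]
contact_force: [0.3, -0.4, 0.5]
width: 0.0001
gripper_force: 0.0
t 1.85 tcp [ 0.3108 -0.3653  0.168 ] xang -0.9443 F [ 0.28 -0.43  0.52] w 0.00010032797381240756
polar r 0.3563 deg -115.44
start [ 0.54132153 -0.16191725  0.062     ] ([-0.0286, -0.2965, 0.0893], np.float64(0.2772097241688991))
green ([-0.1201, -0.2632, 0.0907], None)
```

View pics/wrist1.png

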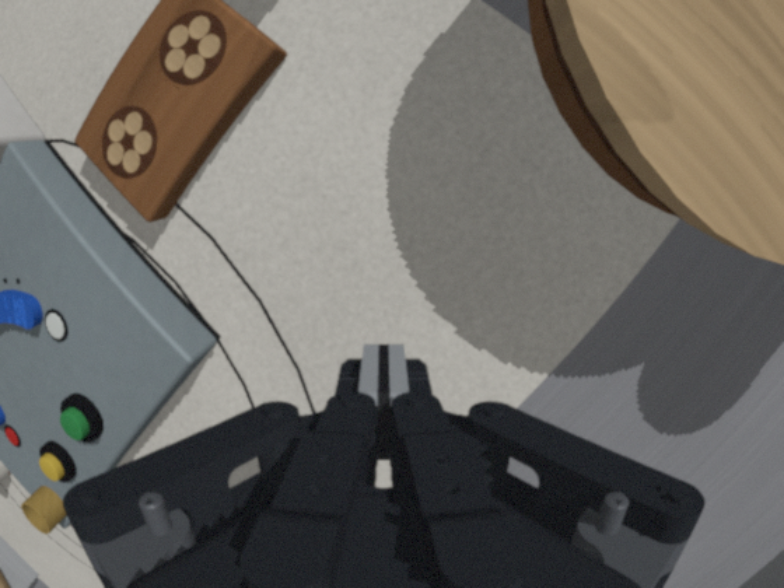

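The wrist view shows the closed fingers at (384,370), well short of the console, whose white lamp is at (56,325). The tool hasn't arrived and is tilted, so I'm checking the joints.

```bash
python3 -c "
from plant import env, imaging
s=env.state();print(s['joints'].round(3),s['qvel'].round(3))"; echo '[{"jaw": 0}]' > rows.txt && python3 drive.py rows.txt; python3 go.py
```

```text
[-0.949  0.067 -0.291  1.235  0.136  3.141] [ 0.043  0.014  0.025  0.003  0.033 -0.   ]
time: 2.0
tool_pos: [0.311, -0.3651, 0.1685]
tool_rot: [0.888, -0.454, 0.022, -0.066]
contact_force: [-0.3, 0.2, 0.1]
width: 0.0002
gripper_force: 0.0
t 2.0 tcp [ 0.311  -0.3651  0.1685] xang -0.944 F [-0.33  0.15  0.14] w 0.0001964499303581476
polar r 0.356 deg -115.44
start [ 0.54132153 -0.16191725  0.062     ] ([-0.0284, -0.2961, 0.0898], np.float64(0.27755758747488624))
green ([-0.12, -0.2628, 0.0912], None)
```

Joint 6 is at its limit: j6 = j1 − xang + π, and it rises with a positive turn. I'll use the half-turned orientation, with tool x pointing inward. First I'll turn back and see whether the tilt goes away.

```bash
echo '[{"turn": -0.15, "jaw": 0}, {"turn": -0.3, "jaw": 0}, {"turn": -0.45, "jaw": 0}, {"turn": -0.6, "jaw": 0}, {"turn": -0.6, "jaw": 0}, {"turn": -0.6, "jaw": 0}]' > rows.txt && python3 drive.py rows.txt; python3 go.py;python3 -c "
from plant import env, imaging
s=env.state();print(s['joints'].round(3),s['qvel'].round(3))"
```

```text
time: 2.6
tool_pos: [0.3124, -0.3646, 0.1684]
tool_rot: [0.983, -0.172, 0.041, -0.057]
contact_force: [0.2, 0.5, -0.5]
width: -0.0001
gripper_force: 0.0
t 2.6 tcp [ 0.3124 -0.3646  0.1684] xang -0.3501 F [ 0.19  0.47 -0.48] w -6.89006806565116e-05
polar r 0.3549 deg -115.29
start [ 0.54132153 -0.16191725  0.062     ] ([0.1424, -0.2597, 0.0896], np.float64(0.87148260404483))
green ([0.048, -0.2839, 0.091], None)
[-0.942  0.069 -0.288  1.235  0.139  2.544] [-0.005 -0.001 -0.003  0.001 -0.003 -0.006]
```

The tilt persists: tool z = (0.10, 0.10, −0.99), from the IK leaning joint 5 at the joint-6 limit. Asking for a little extra negative turn at the opposite limit should lean it back. I'll move to azimuth −0.75 and unwind joint 6 to that side.

```bash
echo '[{"x": 0.012, "y": -0.025, "z": 0.004, "turn": -0.15, "jaw": 0}, {"x": 0.0236, "y": -0.049, "z": 0.0077, "turn": -0.3, "jaw": 0}, {"x": 0.0236, "y": -0.049, "z": 0.0077, "turn": -0.45, "jaw": 0}, {"x": 0.0236, "y": -0.049, "z": 0.0077, "turn": -0.6, "jaw": 0}, {"x": 0.0236, "y": -0.049, "z": 0.0077, "turn": -0.75, "jaw": 0}, {"x": 0.0236, "y": -0.049, "z": 0.0077, "turn": -0.9, "jaw": 0}, {"x": 0.0236, "y": -0.049, "z": 0.0077, "turn": -1.05, "jaw": 0}, {"x": 0.0236, "y": -0.049, "z": 0.0077, "turn": -1.2, "jaw": 0}, {"x": 0.0236, "y": -0.049, "z": 0.0077, "turn": -1.35, "jaw": 0}, {"x": 0.0236, "y": -0.049, "z": 0.0077, "turn": -1.5, "jaw": 0}, {"x": 0.0236, "y": -0.049, "z": 0.0077, "turn": -1.65, "jaw": 0}, {"x": 0.0236, "y": -0.049, "z": 0.0077, "turn": -1.8, "jaw": 0}, {"x": 0.0236, "y": -0.049, "z": 0.0077, "turn": -1.95, "jaw": 0}, {"x": 0.0236, "y": -0.049, "z": 0.0077, "turn": -2.1, "jaw": 0}, {"x": 0.0236, "y": -0.049, "z": 0.0077, "turn": -2.25, "jaw": 0}, {"x": 0.0236, "y": -0.049, "z": 0.0077, "turn": -2.4, "jaw": 0}, {"x": 0.0236, "y": -0.049, "z": 0.0077, "turn": -2.55, "jaw": 0}, {"x": 0.0236, "y": -0.049, "z": 0.0077, "turn": -2.7, "jaw": 0}, {"x": 0.0236, "y": -0.049, "z": 0.0077, "turn": -2.85, "jaw": 0}, {"x": 0.0236, "y": -0.049, "z": 0.0077, "turn": -3, "jaw": 0}]' > rows.txt && python3 drive.py rows.txt
cat > st.py <<'E'
from plant import env, imaging
from scipy.spatial.transform import Rotation as Ro
s=env.state();R=Ro.from_quat(s["tool_rot"]).as_matrix();print(s["time"],s["joints"].round(3),"tcp",s["tool_pos"].round(4),"toolz",R[:,2].round(4))
E
python3 st.py
```

```text
time: 4.6
tool_pos: [0.3512, -0.3261, 0.1684]
tool_rot: [0.238, 0.969, 0.06, 0.037]
contact_force: [0.1, 1.0, -0.8]
width: -0.0001
gripper_force: 0.0
4.6 [-0.829  0.055 -0.303  1.218  0.14  -0.348] tcp [ 0.3512 -0.3261  0.1684] toolz [ 0.0995  0.0979 -0.9902]
```

```bash
echo '[{"turn": -0.15, "jaw": 0}, {"turn": -0.3, "jaw": 0}, {"turn": -0.45, "jaw": 0}, {"turn": -0.6, "jaw": 0}, {"turn": -0.75, "jaw": 0}, {"turn": -0.9, "jaw": 0}, {"turn": -1.05, "jaw": 0}, {"turn": -1.2, "jaw": 0}, {"turn": -1.35, "jaw": 0}, {"turn": -1.5, "jaw": 0}, {"turn": -1.65, "jaw": 0}, {"turn": -1.8, "jaw": 0}, {"turn": -1.95, "jaw": 0}, {"turn": -2.1, "jaw": 0}, {"turn": -2.25, "jaw": 0}, {"turn": -2.4, "jaw": 0}, {"turn": -2.55, "jaw": 0}, {"turn": -2.7, "jaw": 0}, {"turn": -2.79, "jaw": 0}, {"turn": -2.82, "jaw": 0}]' > rows.txt && python3 drive.py rows.txt; python3 st.py; echo '[{"turn": -0.04, "jaw": 0}]' > rows.txt && python3 drive.py rows.txt; python3 st.py
```

```text
time: 6.6
tool_pos: [0.3555, -0.3221, 0.1683]
tool_rot: [0.915, -0.397, 0.026, -0.062]
contact_force: [-0.1, 0.4, -0.4]
width: 0.0004
gripper_force: 0.0
6.6 [-0.814  0.053 -0.304  1.215  0.135 -3.138] tcp [ 0.3555 -0.3221  0.1683] toolz [ 0.0967  0.0936 -0.9909]
time: 6.7
tool_pos: [0.363, -0.3146, 0.1683]
tool_rot: [0.921, -0.384, 0.026, -0.058]
contact_force: [-0.2, 0.6, 0.4]
width: 0.0005
gripper_force: 0.0
6.7 [-0.787  0.05  -0.307  1.21   0.127 -3.138] tcp [ 0.363  -0.3146  0.1683] toolz [ 0.0923  0.0867 -0.9919]
```

```bash
echo '[{"y": 0.015, "turn": -0.15, "jaw": 0}, {"y": 0.03, "turn": -0.15, "jaw": 0}]' > rows.txt && python3 drive.py rows.txt; python3 st.py; echo '[{"y": 0.015, "turn": -0.15, "jaw": 0}, {"y": 0.03, "turn": -0.15, "jaw": 0}]' > rows.txt && python3 drive.py rows.txt; python3 st.py
```

```text
time: 6.9
tool_pos: [0.3827, -0.2872, 0.1651]
tool_rot: [0.939, -0.342, 0.026, -0.039]
contact_force: [-0.0, -0.1, -0.8]
width: -0.0001
gripper_force: 0.0
6.9 [-0.696  0.034 -0.329  1.185  0.09  -3.138] tcp [ 0.3827 -0.2872  0.1651] toolz [ 0.0748  0.0547 -0.9957]
time: 7.1
tool_pos: [0.3979, -0.2611, 0.1625]
tool_rot: [0.953, -0.301, 0.024, -0.019]
contact_force: [0.0, 0.0, -0.7]
width: 0.0001
gripper_force: 0.0
7.1 [-0.61   0.022 -0.346  1.169  0.051 -3.139] tcp [ 0.3979 -0.2611  0.1625] toolz [ 0.0567  0.0223 -0.9981]
```

```bash
echo '[{"x": -0.012, "y": 0.037, "z": -0.002, "turn": 0.1, "jaw": 0}, {"x": -0.024, "y": 0.074, "z": -0.005, "turn": 0.2, "jaw": 0}, {"x": -0.036, "y": 0.111, "z": -0.007, "turn": 0.3, "jaw": 0}, {"x": -0.047, "y": 0.147, "z": -0.009, "turn": 0.4, "jaw": 0}, {"x": -0.058, "y": 0.182, "z": -0.011, "turn": 0.5, "jaw": 0}, {"x": -0.07, "y": 0.217, "z": -0.013, "turn": 0.6, "jaw": 0}, {"x": -0.081, "y": 0.252, "z": -0.015, "turn": 0.67, "jaw": 0}, {"x": -0.0925, "y": 0.2875, "z": -0.018, "turn": 0.67, "jaw": 0}, {"x": -0.0925, "y": 0.2875, "z": -0.018, "turn": 0.67, "jaw": 0}]' > rows.txt && python3 drive.py rows.txt; python3 st.py
```

```text
time: 8.0
tool_pos: [0.1511, -0.4472, 0.1629]
tool_rot: [0.798, -0.602, 0.016, -0.025]
contact_force: [-0.1, 1.3, 0.2]
width: -0.0003
gripper_force: 0.0
8.0 [-1.28   0.044 -0.322  1.209  0.059 -3.128] tcp [ 0.1511 -0.4472  0.1629] toolz [ 0.0555  0.0206 -0.9982]
```

```bash
echo '[{"y": 0.015, "turn": -0.15, "jaw": 0}, {"y": 0.03, "turn": -0.15, "jaw": 0}]' > rows.txt && python3 drive.py rows.txt; python3 st.py; echo '[{"y": 0.008, "turn": -0.07, "jaw": 0}, {"y": 0.016, "turn": -0.07, "jaw": 0}]' > rows.txt && python3 drive.py rows.txt; python3 st.py
```

```text
time: 8.2
tool_pos: [0.1788, -0.4324, 0.1612]
tool_rot: [0.826, -0.563, 0.008, -0.01]
contact_force: [0.5, 0.5, -0.4]
width: 0.0003
gripper_force: 0.0
8.2 [-1.193  0.032 -0.337  1.199  0.025 -3.139] tcp [ 0.1788 -0.4324  0.1612] toolz [ 0.0242  0.0066 -0.9997]
time: 8.4
tool_pos: [0.1879, -0.4276, 0.1608]
tool_rot: [0.836, -0.549, 0.003, -0.0]
contact_force: [-0.3, -0.3, -0.7]
width: 0.0002
gripper_force: 0.0
8.4 [-1.159  0.03  -0.34   1.197  0.004 -3.139] tcp [ 0.1879 -0.4276  0.1608] toolz [ 0.0051 -0.0021 -1.    ]
```

```bash
echo '[{"turn": 0.15, "jaw": 0}, {"turn": 0.3, "jaw": 0}, {"turn": 0.45, "jaw": 0}, {"turn": 0.6, "jaw": 0}, {"turn": 0.75, "jaw": 0}, {"turn": 0.9, "jaw": 0}, {"turn": 1.05, "jaw": 0}, {"turn": 1.2, "jaw": 0}]' > rows.txt && python3 drive.py rows.txt; sed -i 's/,a+p\[2\]))/,a+p[2]+np.pi))/' go.py; python3 go.py; python3 st.py
```

```text
time: 9.2
tool_pos: [0.1864, -0.4284, 0.1608]
tool_rot: [-0.376, 0.927, -0.002, 0.002]
contact_force: [0.1, 0.3, 0.6]
width: -0.0
gripper_force: 0.0
t 9.2 tcp [ 0.1864 -0.4284  0.1608] xang -2.3708 F [0.15 0.34 0.56] w -5.074130948118503e-06
polar r 0.4825 deg -123.67
start [ 0.54132153 -0.16191725  0.062     ] ([-0.4402, -0.0559, 0.0409], np.float64(-4.290870532157259))
green ([-0.4209, 0.0395, 0.0444], None)
9.2 [-1.163  0.03  -0.34   1.197  0.004 -1.933] tcp [ 0.1864 -0.4284  0.1608] toolz [ 0.0048 -0.0023 -1.    ]
```

```bash
echo '[{"x": -0.03, "y": -0.004, "turn": 0.14, "jaw": 0}, {"x": -0.062, "y": -0.008, "turn": 0.28, "jaw": 0}, {"x": -0.094, "y": -0.012, "turn": 0.42, "jaw": 0}, {"x": -0.126, "y": -0.016, "turn": 0.56, "jaw": 0}, {"x": -0.158, "y": -0.02, "turn": 0.7, "jaw": 0}, {"x": -0.19, "y": -0.024, "turn": 0.84, "jaw": 0}, {"x": -0.222, "y": -0.028, "turn": 0.98, "jaw": 0}, {"x": -0.254, "y": -0.032, "turn": 1.12, "jaw": 0}, {"x": -0.286, "y": -0.036, "turn": 1.26, "jaw": 0}, {"x": -0.318, "y": -0.04, "turn": 1.4, "jaw": 0}, {"x": -0.35, "y": -0.0445, "turn": 1.54, "jaw": 0}, {"x": -0.38, "y": -0.048, "turn": 1.68, "jaw": 0}, {"x": -0.41, "y": -0.052, "z": 0.01, "turn": 1.82, "jaw": 0}, {"x": -0.43, "y": -0.0547, "z": 0.02, "turn": 1.93, "jaw": 0}, {"x": -0.4402, "y": -0.0559, "z": 0.03, "turn": 1.9923, "jaw": 0}, {"x": -0.4402, "y": -0.0559, "z": 0.04, "turn": 1.9923, "jaw": 0}, {"x": -0.4402, "y": -0.0559, "z": 0.04, "turn": 1.9923, "jaw": 0}]' > rows.txt && python3 drive.py rows.txt; python3 go.py; python3 st.py
python3 - <<'E'
from h import *
o=[]
for n,(x,y) in (("scene",(235,255)),("side",(310,185))):
    d=imaging.get_image(n);o.append(cv2.resize(d["img"][y-70:y+70,x-70:x+70],(400,400))[:,:,::-1])
cv2.imwrite("pics/hover.png",np.hstack(o))
d=imaging.get_image("wrist");cv2.imwrite("pics/wrist2.png",d["img"][:,:,::-1]);np.savez("w2.npz",**d)
E
```

```text
time: 10.9
tool_pos: [0.5382, -0.1591, 0.1202]
tool_rot: [0.57, 0.822, -0.0, 0.001]
contact_force: [-0.3, -0.5, 0.4]
width: -0.0
gripper_force: 0.0
t 10.9 tcp [ 0.5382 -0.1591  0.1202] xang 1.9291 F [-0.33 -0.53  0.4 ] w -3.529652595521122e-05
polar r 0.0963 deg -63.14
start [ 0.54132153 -0.16191725  0.062     ] ([-0.0037, 0.0019, -0.0008], np.float64(0.009008431491602131))
green ([0.076, -0.054, 0.0029], None)
10.9 [-2.870e-01  2.220e-01 -2.100e-01  1.137e+00 -1.000e-03  9.260e-01] tcp [ 0.5382 -0.1591  0.1202] toolz [ 0.0017 -0.0018 -1.    ]
```

View pics/hover.png

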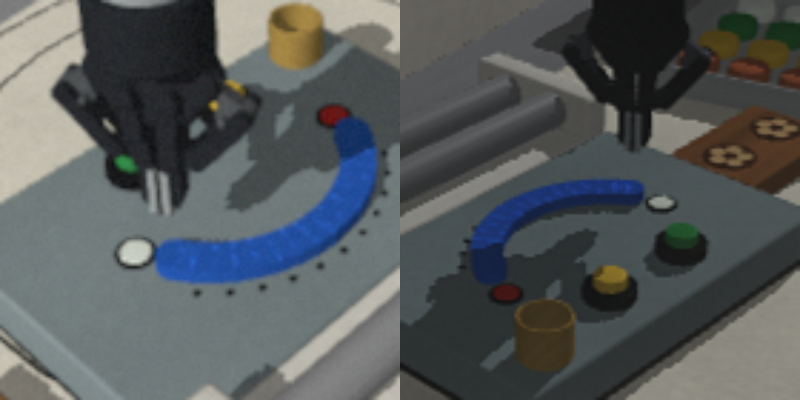

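View pics/wrist2.png

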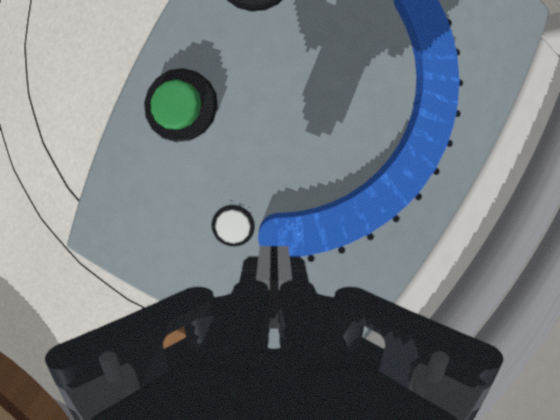

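The hover picture shows the fingers above the bar's white-lamp end, tip at crop (158,212). The wrist view shows the tip at (275,247) by the bar's end, white lamp (233,225), green button (176,104). I'll cross-check the model against the wrist calibration.

```bash
cat > wr.py <<'E'
from h import *
d=imaging.get_image("wrist");p=np.load("p.npy");im=d["img"]
def wplane(uv,z):
    uv=np.atleast_2d(uv)-[d["cx"],d["cy"]];r=np.hypot(*uv.T);th=r/d["fx"]
    ray=np.c_[uv/r[:,None]*np.sin(th)[:,None],np.cos(th)]@d["R"];o=-d["R"].T@d["t"]
    return o+ray*((z-o[2])/ray[:,2])[:,None]
def pol(P):
    l=P[:,:2]-p[:2];return np.hypot(*l.T),np.degrees(np.arctan2(l[:,1],l[:,0])-p[2])
c=blob(im,(0,0,150),(179,60,255),(233,225),16)[0];print("white",c.round(1),wplane(c,.053).round(4),"model",world(p,np.radians(-77),z=.053).round(4),pol(wplane(c,.053)))
c=blob(im,(45,90,40),(90,255,255),(176,104),30)[0];print("green",c.round(1),wplane(c,.068).round(4))
m=blob(im,(105,130,40),(130,255,255))[2];yy,xx=np.nonzero(m);r,a=pol(wplane(np.c_[xx,yy],.062))
for k in range(-50,61,10):
    s=abs(a-k)<2
    if s.sum()>20: print(k,"r",np.percentile(r[s],1).round(4),np.percentile(r[s],99).round(4))
print("end deg",a.min())
E
python3 wr.py
python3 - <<'E'
from h import *
s=env.state();d=imaging.get_image("scene");print(s["tool_pos"].round(4),proj(d,s["tool_pos"]-[0,0,.019]).round(1),"seen 220.3 259")
E
```

```text
white [232.7 225.3] [[ 0.5147 -0.1675  0.053 ]] model [[ 0.5158 -0.1676  0.053 ]] (array([0.09982686]), array([-77.63473591]))
green [174.8 104. ] [[ 0.4606 -0.1063  0.068 ]]
-50 r 0.0847 0.1133
-40 r 0.0847 0.1134
-30 r 0.0845 0.1138
-20 r 0.0844 0.1135
-10 r 0.0843 0.1136
0 r 0.084 0.1139
10 r 0.084 0.1137
20 r 0.0837 0.1137
30 r 0.0836 0.1141
40 r 0.0831 0.1139
50 r 0.0829 0.1138
60 r 0.0828 0.1012
end deg -68.1106491283663
[ 0.5393 -0.1597  0.1226] [[222.7 255.8]] seen 220.3 259
```

```bash
for i in 1 2 3; do echo '[{"jaw": 0}]' > rows.txt && python3 drive.py rows.txt | sed -n '2p;4p'; done; python3 go.py
```

```text
tool_pos: [0.5395, -0.1595, 0.1226]
contact_force: [0.7, 0.0, 1.1]
tool_pos: [0.5396, -0.1593, 0.1224]
contact_force: [0.8, -0.1, 0.2]
tool_pos: [0.5396, -0.1592, 0.1222]
contact_force: [-0.4, -1.0, 0.6]
t 11.45 tcp [ 0.5396 -0.1592  0.1222] xang 1.9282 F [-0.42 -1.    0.58] w -9.330342349584756e-05
polar r 0.0968 deg -62.43
start [ 0.54132153 -0.16191725  0.062     ] ([-0.0032, 0.0007, 0.0012], np.float64(0.008105264845207794))
green ([0.0765, -0.0553, 0.0046], None)
```

```bash
echo '[{"x": -0.0032, "y": 0.0007, "z": 0.01, "turn": 0.008, "jaw": 0}, {"x": -0.0032, "y": 0.0007, "z": 0.02, "turn": 0.008, "jaw": 0}, {"x": -0.0032, "y": 0.0007, "z": 0.03, "turn": 0.008, "jaw": 0}, {"x": -0.0032, "y": 0.0007, "z": 0.036, "turn": 0.008, "jaw": 0}, {"x": -0.0032, "y": 0.0007, "z": 0.036, "turn": 0.008, "jaw": 0}, {"x": -0.0032, "y": 0.0007, "z": 0.036, "turn": 0.008, "jaw": 0}]' > rows.txt && python3 drive.py rows.txt; python3 go.py
```

```text
time: 12.05
tool_pos: [0.5414, -0.1618, 0.0857]
tool_rot: [0.573, 0.819, 0.0, 0.002]
contact_force: [0.8, 0.2, 0.5]
width: -0.0
gripper_force: 0.0
t 12.05 tcp [ 0.5414 -0.1618  0.0857] xang 1.9203 F [0.84 0.16 0.48] w -3.0421424269523626e-05
polar r 0.0999 deg -61.95
start [ 0.54132153 -0.16191725  0.062     ] ([-0.0002, 0.0, -0.0353], np.float64(0.0002860356619112103))
green ([0.079, -0.0566, -0.0318], None)
```

```bash
echo '[{"z": 0.003, "jaw": 0}, {"z": 0.005, "jaw": 0}, {"z": 0.0065, "jaw": 0}, {"z": 0.0065, "jaw": 0}]' > rows.txt && python3 drive.py rows.txt; for i in 1 2 3; do echo '[{"jaw": 0}]' > rows.txt && python3 drive.py rows.txt | sed -n '2p;4p'; done
```

```text
time: 12.45
tool_pos: [0.5417, -0.1619, 0.0796]
tool_rot: [0.573, 0.819, 0.0, 0.003]
contact_force: [0.4, -0.3, 0.9]
width: 0.0001
gripper_force: 0.9
tool_pos: [0.5418, -0.1619, 0.0797]
contact_force: [-0.6, 1.1, 1.8]
tool_pos: [0.5417, -0.1619, 0.0797]
contact_force: [0.6, 0.4, 1.7]
tool_pos: [0.5417, -0.162, 0.0796]
contact_force: [0.8, 1.3, 2.2]
```

At −62°, resting about 1.4 mm down with about 1.9 N, which matches the spring data. I'll stroke in four chained quarters at about 3 mm.

```bash
echo '[{"x": 0.0002, "y": 0.0054, "z": 0.0008, "turn": -0.054, "jaw": 0}, {"x": 0.0006, "y": 0.0108, "z": 0.0014, "turn": -0.108, "jaw": 0}, {"x": 0.0013, "y": 0.0161, "z": 0.0016, "turn": -0.162, "jaw": 0}, {"x": 0.0023, "y": 0.0214, "z": 0.0016, "turn": -0.216, "jaw": 0}, {"x": 0.0036, "y": 0.0267, "z": 0.0016, "turn": -0.27, "jaw": 0}, {"x": 0.0052, "y": 0.0318, "z": 0.0016, "turn": -0.324, "jaw": 0}, {"x": 0.0071, "y": 0.0369, "z": 0.0016, "turn": -0.378, "jaw": 0}, {"x": 0.0092, "y": 0.0419, "z": 0.0016, "turn": -0.432, "jaw": 0}, {"x": 0.0116, "y": 0.0467, "z": 0.0016, "turn": -0.486, "jaw": 0}, {"x": 0.0142, "y": 0.0514, "z": 0.0016, "turn": -0.54, "jaw": 0}]' > rows.txt && python3 drive.py rows.txt; python3 go.py
```

```text
time: 13.75
tool_pos: [0.5849, -0.1312, 0.078]
tool_rot: [0.333, 0.943, -0.001, 0.003]
contact_force: [-1.9, -0.8, 3.2]
width: 0.0
gripper_force: 1.4
t 13.75 tcp [ 0.5849 -0.1312  0.078 ] xang 2.4622 F [-1.88 -0.76  3.17] w 8.894508491269753e-06
polar r 0.1002 deg -31.12
start [ 0.54132153 -0.16191725  0.062     ] ([0.0143, -0.0513, -0.043], np.float64(0.5421329270412143))
green ([0.1114, -0.0589, -0.0396], None)
```

```bash
echo '[{"x": 0.0002, "y": 0.0054, "turn": -0.054, "jaw": 0}, {"x": 0.0006, "y": 0.0108, "turn": -0.108, "jaw": 0}, {"x": 0.0013, "y": 0.0161, "turn": -0.162, "jaw": 0}, {"x": 0.0023, "y": 0.0214, "turn": -0.216, "jaw": 0}, {"x": 0.0036, "y": 0.0267, "turn": -0.27, "jaw": 0}, {"x": 0.0052, "y": 0.0318, "turn": -0.324, "jaw": 0}, {"x": 0.0071, "y": 0.0369, "turn": -0.378, "jaw": 0}, {"x": 0.0092, "y": 0.0419, "turn": -0.432, "jaw": 0}, {"x": 0.0116, "y": 0.0467, "turn": -0.486, "jaw": 0}, {"x": 0.0142, "y": 0.0514, "turn": -0.54, "jaw": 0}]' > rows.txt && python3 drive.py rows.txt; python3 go.py
```

```text
time: 14.75
tool_pos: [0.6064, -0.0824, 0.0782]
tool_rot: [0.07, 0.998, -0.002, 0.003]
contact_force: [0.1, -1.6, 3.1]
width: 0.0003
gripper_force: 1.4
t 14.75 tcp [ 0.6064 -0.0824  0.0782] xang 3.0021 F [ 0.11 -1.58  3.11] w 0.00026809403009711303
polar r 0.1004 deg -0.27
start [ 0.54132153 -0.16191725  0.062     ] ([0.0532, -0.0879, -0.0429], np.float64(1.0820860037574696))
green ([0.1404, -0.0446, -0.0395], None)
```

```bash
echo '[{"x": 0.0002, "y": 0.0054, "turn": -0.054, "jaw": 0}, {"x": 0.0006, "y": 0.0108, "turn": -0.108, "jaw": 0}, {"x": 0.0013, "y": 0.0161, "turn": -0.162, "jaw": 0}, {"x": 0.0023, "y": 0.0214, "turn": -0.216, "jaw": 0}, {"x": 0.0036, "y": 0.0267, "turn": -0.27, "jaw": 0}, {"x": 0.0052, "y": 0.0318, "turn": -0.324, "jaw": 0}, {"x": 0.0071, "y": 0.0369, "turn": -0.378, "jaw": 0}, {"x": 0.0092, "y": 0.0419, "turn": -0.432, "jaw": 0}, {"x": 0.0116, "y": 0.0467, "turn": -0.486, "jaw": 0}, {"x": 0.0142, "y": 0.0514, "turn": -0.54, "jaw": 0}]' > rows.txt && python3 drive.py rows.txt; python3 go.py
```

```text
time: 15.75
tool_pos: [0.5999, -0.0294, 0.0782]
tool_rot: [-0.199, 0.98, -0.002, 0.003]
contact_force: [1.0, -1.8, 2.5]
width: 0.0001
gripper_force: 1.4
t 15.75 tcp [ 0.5999 -0.0294  0.0782] xang -2.741 F [ 0.97 -1.78  2.46] w 5.062318820765237e-05
polar r 0.1004 deg 30.54
start [ 0.54132153 -0.16191725  0.062     ] ([0.1054, -0.0994, -0.0427], np.float64(-4.661021118378675))
green ([0.1579, -0.0174, -0.0394], None)
```

```bash
echo '[{"x": 0.0002, "y": 0.0054, "turn": -0.054, "jaw": 0}, {"x": 0.0006, "y": 0.0108, "turn": -0.108, "jaw": 0}, {"x": 0.0013, "y": 0.0161, "turn": -0.162, "jaw": 0}, {"x": 0.0023, "y": 0.0214, "turn": -0.216, "jaw": 0}, {"x": 0.0036, "y": 0.0267, "turn": -0.27, "jaw": 0}, {"x": 0.0052, "y": 0.0318, "turn": -0.324, "jaw": 0}, {"x": 0.0071, "y": 0.0369, "turn": -0.378, "jaw": 0}, {"x": 0.0092, "y": 0.0419, "turn": -0.432, "jaw": 0}, {"x": 0.0116, "y": 0.0467, "turn": -0.486, "jaw": 0}, {"x": 0.0142, "y": 0.0514, "turn": -0.54, "jaw": 0}, {"x": 0.0142, "y": 0.0514, "turn": -0.54, "jaw": 0}]' > rows.txt && python3 drive.py rows.txt; python3 go.py; echo '[{"z": -0.01, "jaw": 0}, {"z": -0.025, "jaw": 0}, {"z": -0.045, "jaw": 0}, {"z": -0.06, "jaw": 0}, {"z": -0.06, "jaw": 0}]' > rows.txt && python3 drive.py rows.txt; python3 go.py; python3 st.py
```

```text
time: 16.85
tool_pos: [0.5665, 0.0129, 0.0779]
tool_rot: [-0.453, 0.892, -0.002, 0.002]
contact_force: [0.5, 0.1, 3.3]
width: -0.0004
gripper_force: 1.4
t 16.85 tcp [0.5665 0.0129 0.0779] xang -2.2024 F [0.48 0.11 3.25] w -0.00042326005328029837
polar r 0.1003 deg 61.7
start [ 0.54132153 -0.16191725  0.062     ] ([0.1558, -0.0832, -0.0428], np.float64(-4.122468003891303))
green ([0.1589, 0.0142, -0.0394], None)
time: 17.35
tool_pos: [0.5674, 0.0127, 0.1399]
tool_rot: [-0.452, 0.892, -0.003, 0.003]
contact_force: [0.6, -0.3, -1.1]
width: -0.0002
gripper_force: 0.0
t 17.35 tcp [0.5674 0.0127 0.1399] xang -2.2039 F [ 0.63 -0.27 -1.11] w -0.00016648424498590426
polar r 0.1007 deg 61.22
start [ 0.54132153 -0.16191725  0.062     ] ([0.1562, -0.0822, 0.0191], np.float64(-4.123976916279632))
green ([0.1594, 0.0152, 0.0223], None)
17.35 [ 0.024  0.22  -0.168  1.174 -0.003 -0.914] tcp [0.5674 0.0127 0.1399] toolz [ 0.0082 -0.0023 -1.    ]
```

```bash
echo '[{"x": 0.03, "y": 0.003, "jaw": 0}, {"x": 0.065, "y": 0.006, "jaw": 0}, {"x": 0.1, "y": 0.0095, "jaw": 0}, {"x": 0.135, "y": 0.013, "jaw": 0}, {"x": 0.1594, "y": 0.015, "jaw": 0}, {"x": 0.1594, "y": 0.015, "z": 0.012, "jaw": 0}, {"x": 0.1594, "y": 0.015, "z": 0.0223, "jaw": 0}, {"x": 0.1594, "y": 0.015, "z": 0.0223, "jaw": 0}, {"x": 0.1594, "y": 0.015, "z": 0.0223, "jaw": 0}]' > rows.txt && python3 drive.py rows.txt; sed -i 's/\.461,-\.1069/.4608,-.1066/' go.py; python3 go.py
```

```text
time: 18.25
tool_pos: [0.4601, -0.1063, 0.1141]
tool_rot: [-0.453, 0.892, -0.002, 0.001]
contact_force: [0.5, -0.6, -1.0]
width: -0.0001
gripper_force: 0.0
t 18.25 tcp [ 0.4601 -0.1063  0.1141] xang -2.2019 F [ 0.51 -0.56 -1.02] w -5.261057433326488e-05
polar r 0.0607 deg -132.8
start [ 0.54132153 -0.16191725  0.062     ] ([-0.003, -0.0984, -0.0065], np.float64(-4.121989533666834))
green ([-0.0002, -0.0007, -0.0028], None)
```

```bash
echo '[{"z": 0.01, "jaw": 0}, {"z": 0.02, "jaw": 0}, {"z": 0.022, "jaw": 0}, {"z": 0.024, "jaw": 0}, {"z": 0.026, "jaw": 0}, {"z": 0.026, "jaw": 0}]' > rows.txt && python3 drive.py rows.txt|sed -n '2p;4p'; for i in 1 2 ; do echo '[{"z": 0.002, "jaw": 0}, {"z": 0.002, "jaw": 0}]' > rows.txt && python3 drive.py rows.txt | sed -n '2p;4p'; done
```

```text
tool_pos: [0.4601, -0.107, 0.089]
contact_force: [-1.4, 0.8, 1.9]
tool_pos: [0.4603, -0.1071, 0.0872]
contact_force: [-0.7, 0.9, 3.3]
tool_pos: [0.4603, -0.1071, 0.0851]
contact_force: [-1.0, 1.1, 4.8]
```

```bash
for i in 1 2; do echo '[{"z": 0.001, "jaw": 0}, {"z": 0.002, "jaw": 0}, {"z": 0.002, "jaw": 0}]' > rows.txt && python3 drive.py rows.txt | sed -n '2p;4p'; done
```

```text
tool_pos: [0.4604, -0.1071, 0.0845]
contact_force: [-5.2, 2.7, 16.1]
tool_pos: [0.4605, -0.1071, 0.0843]
contact_force: [-11.2, 2.8, 29.9]
```

The force rose along the spring to about 5 N, then hit a hard stop at 30 N, so the button is fully down. Now up and clear.

```bash
echo '[{"z": -0.005, "jaw": 0}, {"z": -0.02, "jaw": 0}, {"z": -0.05, "jaw": 0}, {"z": -0.09, "jaw": 0}, {"z": -0.12, "jaw": 0}, {"x": 0.04, "z": -0.13, "jaw": 0}, {"x": 0.08, "z": -0.13, "jaw": 0}, {"x": 0.12, "z": -0.13, "jaw": 0}, {"x": 0.12, "z": -0.13, "jaw": 0}, {"x": 0.12, "z": -0.13, "jaw": 0}, {"x": 0.12, "z": -0.13, "jaw": 0}, {"x": 0.12, "z": -0.13, "jaw": 0}]' > rows.txt && python3 drive.py rows.txt
python3 - <<'E'
from h import *
d=imaging.get_image("scene");cv2.imwrite("pics/end.png",d["img"][:,:,::-1])
E
```

```text
time: 21.05
tool_pos: [0.3892, -0.2029, 0.2106]
tool_rot: [-0.453, 0.892, -0.002, 0.002]
contact_force: [0.2, -0.3, 0.1]
width: -0.0004
gripper_force: 0.0
```

View pics/end.png

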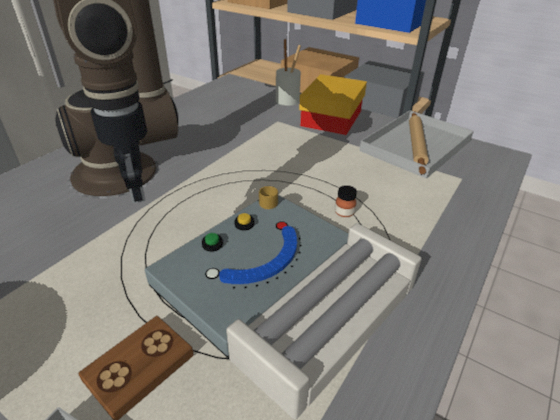

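The arm is clear. The cutter (268,197), jar (345,205) and mould (135,362) haven't moved, and the green button (212,240) is back up.

```bash
python3 -c "
from plant import env, imaging
print(env.close_job())"
```

```text
the job is handed in; nothing more can be done
None
```

I swiped the bar from white to red in one light stroke (about 3 mm down), pressed the green button fully and let it come up, then handed the job in at about 21 s with the arm clear and nothing else touched.

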